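# Hang the chuck spanner and put the finish jar back on its stand

## Task

Tidy the corner beside the lathe: pick up the orange-handled spanner that was left lying on the square wooden stand and hang it by its eye on the empty peg under the green block of the peg rail, so that it hangs down freely. Then, once the stand is clear, put the amber jar of finish upright on the stand, its whole base on the top, setting it down gently and never tipping it over. Leave the other things on the bench where they are.

Things in the scene. Friction and masses are not known exactly. Their poses are not given: they have to be found in the camera images.
- spanner: Loose chuck spanner, 188 mm long, 0.15 to 0.31 kg, lying flat, z up. Origin: underside, middle of the orange handle (100 long in x, 24 wide in y, 14 thick); centre of mass within 12 mm of it. +x points to the steel hanging eye, a wire ring (46 outer, 30 inner diameter, 8 thick, hole along z); the two-pronged steel jaw (44 wide, 10 thick) ends 90 mm off at -x.
- spanner_eye (a point): Centre of the spanner's eye: 75 mm along +x from the spanner's origin and 7 mm above its underside. Axes as the spanner's.
- green_peg: Fixed empty steel peg; a green block (56 x 28 x 18 high) sits above it on the rail. Origin: the peg's root on the rail's front face, 228 mm up. x into the rail, y along it, z up. The round peg (10 diameter, 70 long, plain round end) rises at 45 degrees towards -x and +z. It is any of the rail's three pegs, 120 mm apart; the others carry fixed callipers (72 wide) and a brass ring (79 wide).
- peg_root (a point): Root of the green peg, at the origin of green_peg.
- peg_tip (a point): End of the green peg's axis: 49.5 mm in -x and 49.5 mm up from the root (the rounded end stands 5 mm further).
- rack: Fixed wooden peg rail: bar 400 long (y), 24 deep (x), 30 high, its underside 210 and its top 240 mm above the bench, on two posts at its ends (190 mm each side of the middle, with 100 mm feet); open below. Origin: on the bench under the middle of the bar; the pegs are on its -x face.
- stand: Fixed flat-topped pale wooden block, 120 x 120 x 45 mm high. Origin: centre of its underside, on the bench; top at z = 45 mm.
- jar: Loose upright amber glass jar with white label and black lid, 54 mm body diameter up to 70 mm high, shoulder above it, lid 48 diameter and 16 high, 100 mm high overall, 0.21 to 0.42 kg. Origin: centre of its underside; z up.
- tin: Bystander: low red-sided can with a pale metal top, 60 diameter, 45 high, loose. Origin: centre of its underside.
- sanding_block: Bystander: cork sanding block, 100 x 60 x 30 high, loose. Origin: centre of its underside.
- bowl: Bystander: turned wooden bowl, 120 diameter, 60 high, loose. Origin: centre of its underside.
- gouge: Bystander: turning tool with dark wooden handle, 200 long, 26 thick, lying loose. Origin: on the bench under its middle.
- live_centre: Bystander: pointed steel lathe centre, 44 diameter, 66 high, standing loose. Origin: centre of its underside.
Mind the look-alikes: they are no part of the job. There is more than one size of the jar; the job needs the smallest.

How it is judged:
On the way, in this order (a step that is already met when the one before it is completed fails the run):
1. the spanner hangs by its eye on the green peg, let go (x of spanner_eye in the frame of green_peg between -0.052 and 0.002 m and y of spanner_eye in the frame of green_peg between -0.012 and 0.012 m and z of spanner_eye in the frame of green_peg between -0.03 and 0.05 m and angle between spanner's own x axis and vertical below 0.5 rad and contact force between spanner and green_peg above 0.3 N and contact force between spanner and the fingers below 0.2 N), for 0.2 s.
2. the jar stands upright on the stand (x of jar in the frame of stand between -0.033 and 0.033 m and y of jar in the frame of stand between -0.033 and 0.033 m and z of jar in the frame of stand between 0.041 and 0.049 m and angle between jar's own z axis and vertical below 0.1 rad and contact force between jar and stand above 0.3 N), for 0.2 s.
At the end, for the whole second after the job is handed in: Spanner hangs still from the green peg: eye up and within 12 mm sideways of the peg, at most 52 mm in front of its root, handle within 0.5 rad of vertical. Jar still, upright (0.1 rad) on the stand's top (4 mm), its axis within 33 mm of the middle along both sides (all of step 2 and x of spanner_eye in the frame of green_peg between -0.052 and 0.002 m and y of spanner_eye in the frame of green_peg between -0.012 and 0.012 m and z of spanner_eye in the frame of green_peg between -0.03 and 0.05 m and angle between spanner's own x axis and vertical below 0.5 rad and contact force between spanner and green_peg above 0.3 N and linear speed of spanner below 0.1 m/s and linear speed of jar below 0.03 m/s); the robot touches nothing.
It fails at once if the jar is tipped by more than 0.6 rad (angle between jar's own z axis and vertical above 0.6 rad).
It fails at once if the jar is driven hard onto the stand (over 60 N) (contact force between jar and stand above 60 N).
It fails at once if the jar is let fall from more than about 10 mm (contact force between jar and the fingers below 0.1 N and linear speed of jar above 0.45 m/s).
It fails at once if a bystander is moved by more than 40 mm (distance of any of tin, sanding_block, bowl, gouge, live_centre from where it was at the start of the episode above 0.04 m).
It also fails if it takes over 61 s, if anything falls off the work surface, if the arm or the gripper's body presses on something with over 40 N, if the wrist force passes 120 N, or if a joint passes its speed limit or range.

## Robot

A 6-joint arm with a two-finger parallel gripper is mounted at the origin on the work surface. World frame = base frame: x ahead of the robot, y to its left, z up, the work surface at z = 0. Lengths are in m, angles in rad, forces in N, time in s.
With the tool pointing down it reaches from about 0.3 to 0.875 m from the base axis. Payload 6.4 kg.
Tool frame: the origin (TCP) lies midway between the tips of the shut fingers; the grasp point (between the pads) lies 19 mm behind it; z points along the fingers, y is the line along which they close (so a half turn about z gives the same grasp; the last joint's range is limited). The gripper opens to 85 mm and grips with 20 to 120 N. Pads are 22 mm wide; open, the fingers measure 114 mm over their backs; the gripper's body (76 mm by 85 mm) begins 54 mm behind the grasp point. The pads swing forward as they close: fully open they stand 13 mm farther back than shut.
Start: joints at [-0.206, 0.181, 1.607, -0, 1.354, -0.206], TCP at [0.575, 0, 0.231] pointing down, gripper open.
Joint ranges: [-2.99, 2.99], [-0.89, 2.07], [0.3, 2.58], [-1.14, 4.28], [0, 2.63], [-3.12, 3.12]. Speed limits (rad/s): [2.57, 2.57, 3.01, 3.14, 3.14, 3.14].

## Interface

Orientations are given as a unit quaternion [w, x, y, z].
In Python, from bench import get_obs, camera, hand_in gives the robot as it stands.
- The arm moves only by the tool carry_out, never from a script. Its argument "plan" is a list that holds one entry, the list of rows, each a list of 7 numbers: the shift along the world's x, y, z in m, then the turn, a rotation vector about the world's x, y, z in rad, then the opening, from 0 (shut) to 1 (fully open). In form: [[[x, y, z, rx, ry, rz, hand], ...]]. A call has exactly 5 rows; each row is the pose to reach, as a shift and turn from the pose commanded when the call began; what a row does not reach only later rows make up. A row lasts 1/12 s, in which the tool goes at most 41.7 mm and 7.16 degrees, less where a joint would pass 70% of its speed; a pose out of reach is approached as far as the arm can. A call with a gripper value outside its range is refused whole. The fingers move at their own pace and stop on an object; the grip force is fixed at half the most. Time passes only in rows, so rows that repeat a pose let the fingers close, or fill a call up. It gives the time, the measured TCP pose, the force, the opening and the grip force at its end, in the units of the state.
- get_obs(): the state, without advancing time (a new reading comes with each control period).
- camera(name): name is "scene" or "side" or "wrist"; returns a dict with "pixels" (420x560x3 uint8, red, green, blue), "z_map" (420x560 float32, m along the optical axis (not along the pixel's ray), 0 where there is no reading), "camera_matrix" (3x3 intrinsics, pixels), "k1" (the pictures are not rectified: a ray, as slopes to the right and down, at radius r is drawn at 1 + k1 r^2 times it, then the intrinsics apply), "cam_to_world" (4x4, takes a point from camera to world coordinates). Camera axes: x right, y up, looking along -z (the intrinsics and any distortion apply to the point x, -y, -z); pixel columns grow to the right and rows downward; lengths in m; the calibration is good to about 2 mm. A picture is of the moment at which its call begins.
- hand_in(): hands the job in; it is judged then, once.
The state is a dict: "time_s": time; "q": joint angles; "dq": joint speeds; "joint_efforts": joint torques, N m; "eef_pos": TCP position; "eef_rot": TCP orientation; "wrist_force": force on the tool from outside, world axes, zero at the start; "torque": the same for the moment, N m; "opening": opening from 0.0 (shut) to 1.0 (fully open); "grasp_force": force on a finger pad.
Only numpy, scipy, OpenCV 4.12 (cv2) and the standard library are available. Lean on these libraries where they do the work, as an engineer would, in place of code of your own. Each camera call takes 0.05 s, during which the arm holds its last target. There are 200 camera calls.

## Working session

There is one attempt and no reset: what is moved stays moved. The work goes in short steps, Python scripts to look and compute and a tool call to move; the robot and the scene stay as the last step left them, time stands still between calls to the robot, and variables do not carry over. Pictures are saved under pics/ and viewed, at most 11 in all, crops included, and the job is handed in when it is done.

Besides the shell and the picture viewer there is one more tool, called as name([rows], argument=value, ...), one row to a line, values as JSON. carry_out: Moves the arm, as the interface text tells. Its arguments: {"type":"object","properties":{"plan":{"type":"array","items":{"type":"array","items":{"type":"array","items":{"type":"number"}}}}},"required":["plan"]}

```bash
mkdir -p pics; ls; cat > h.py <<'E'
import numpy as np, cv2, pickle
def save(name):
    from bench import camera
    c=camera(name); pickle.dump(c,open(f'{name}.pkl','wb')); return c
def load(name): return pickle.load(open(f'{name}.pkl','rb'))
def ray(c,uv):
    K=np.array(c['camera_matrix']);k=c['k1'];T=np.array(c['cam_to_world'])
    p=cv2.undistortPoints(np.array(uv,float).reshape(-1,1,2),K,np.array([k,0,0,0.]))[:,0]
    d=np.c_[p[:,0],-p[:,1],-np.ones(len(p))]@T[:3,:3].T
    return T[:3,3],d
def plane(c,uv,z):
    o,d=ray(c,uv); return o+d*((z-o[2])/d[:,2])[:,None]
def depth(c,uv):
    o,d=ray(c,uv); uv=np.array(uv).reshape(-1,2).astype(int)
    return o+d*c['z_map'][uv[:,1],uv[:,0]][:,None]
def cloud(c):
    v,u=np.mgrid[:420,:560]; return depth(c,np.c_[u.ravel(),v.ravel()]).reshape(420,560,3)
def png(c,f): cv2.imwrite(f'pics/{f}.png',c['pixels'][:,:,::-1])
E
python3 - <<'E'
from h import *
for n in ['scene','side','wrist']:
    c=save(n); png(c,n+'0'); print(n,np.array(c['cam_to_world'])[:3,3],c['k1'])
from bench import get_obs
print(get_obs())
E
```

```text
pics
scene [1.07767551 0.43937376 0.75999961] -0.024819713678862782
side [ 0.15128964 -0.67515239  0.92550292] 0.0472087813829435
wrist [0.57264646 0.0712075  0.37372536] -0.007347268289989326
{'time_s': 0.15, 'q': array([-2.06324436e-01,  1.81385425e-01,  1.60774968e+00, -5.73497972e-06,
        1.35382360e+00, -2.06332865e-01]), 'dq': array([ 0.00096745, -0.00200912, -0.00291081, -0.00187346,  0.00158478,
       -0.00124875]), 'joint_efforts': array([ 1.94259010e-03, -4.45260644e+01, -3.51692533e+01, -1.26067753e-04,
        5.82284134e-03,  2.14055274e-05]), 'eef_pos': array([5.74582247e-01, 8.90668723e-05, 2.30596503e-01]), 'eef_rot': array([-5.70138384e-04,  7.07103198e-01,  7.07110034e-01, -3.76124114e-04]), 'wrist_force': array([-0.28518898,  0.04071151,  0.23019635]), 'torque': array([ 0.02736826,  0.03336663, -0.01245568]), 'grasp_force': 0.0, 'opening': 1.0030602081408757}
```

View pics/scene0.png

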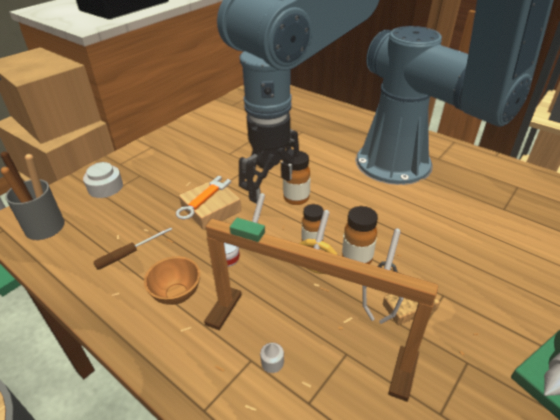

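View pics/side0.png

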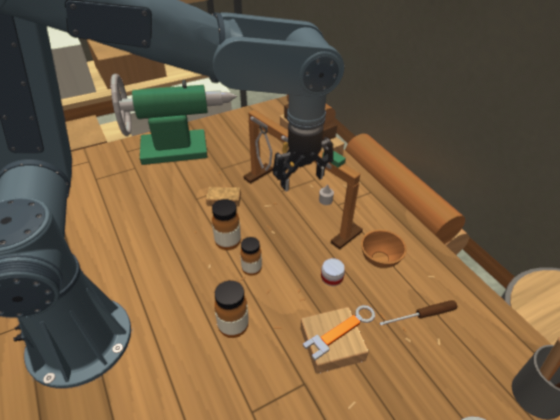

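Scene view: the spanner lies on the stand at (205,197) with its eye at (184,211). The green block is at (248,230). Candidates for the jar are (297,180) large, (313,222) smallest and (361,235) large. In the side view they are at (231,308), (251,256) smallest and (227,224). The job needs the one at scene (313,222) / side (251,256). The only orange tool is the spanner, at side (340,330).

```bash
cat > m.py <<'E'
from h import *
def st(P,l):
    print(l,len(P),'med',np.median(P,0).round(4),'lo',np.percentile(P,2,axis=0).round(3),'hi',np.percentile(P,98,axis=0).round(3))
for n in ['scene','side']:
    c=load(n); X=cloud(c); hsv=cv2.cvtColor(c['pixels'],cv2.COLOR_RGB2HSV); H,S,V=[hsv[...,i].astype(int) for i in range(3)]
    v,u=np.mgrid[:420,:560]; ok=c['z_map']>0
    z=X[...,2]
    def win(x0,x1,y0,y1): return (u>=x0)&(u<x1)&(v>=y0)&(v<y1)&ok
    W=win(170,245,165,230) if n=='scene' else win(295,380,295,375)
    m=W&(S>215)&(V>190)&(z>0.045)&(z<.075)
    st(X[m],n+' orange'); P=X[m][:,:2]; w,E=np.linalg.eigh(np.cov(P.T)); print('  axis',E[:,1],np.degrees(np.arctan2(E[1,1],E[0,1])), 'minrect',cv2.minAreaRect(P.astype(np.float32)))
    m2=W&(z>.037)&(z<.049); print('  stand top',cv2.minAreaRect(X[m2][:,:2].astype(np.float32)),m2.sum())
    g=W&(S<70)&(z>.04)&(z<.075); st(X[g],' steel')
    L=[('jarA',(285,312,150,205)),('jarS',(300,326,203,245)),('jarB',(343,380,206,265))] if n=='scene' else [('jarA',(212,250,280,335)),('jarS',(238,264,236,275)),('jarB',(210,243,198,248))]
    for l,w in L:
        k=win(*w)&(V<70)&(z>.05); st(X[k],l+' lid')
    k=win(225,270,215,245)&(H>60)&(H<90)&(S>100) if n=='scene' else win(325,350,145,168)&(H>60)&(H<90)&(S>100)
    st(X[k],'green'); print(cv2.minAreaRect(X[k][:,:2].astype(np.float32)))
    if n=='scene':
        k=win(200,440,215,305)&(z>.235)&(z<.245)&(H<25); r=cv2.minAreaRect(X[k][:,:2].astype(np.float32)); st(X[k],'rail top'); print(r,cv2.boxPoints(r))
    k=win(0,560,100,400)&(z>.01)&(z<.05)
E
python3 m.py
python3 -c "
import cv2
a=cv2.imread('pics/scene0.png')[140:310,160:340];b=cv2.imread('pics/side0.png')[200:380,200:400]
cv2.imwrite('pics/crop.png',cv2.hconcat([cv2.resize(a,(400,400)),cv2.resize(b,(400,400))]))"
```

```text
scene orange 35 med [ 0.5208 -0.2728  0.0561] lo [ 0.476 -0.279  0.053] hi [ 0.558 -0.267  0.058]
  axis [-0.99171552 -0.12845358] -172.61976040182327 minrect ((0.5181865096092224, -0.27263039350509644), (0.08619958907365799, 0.0042108227498829365), 8.953369140625)
  stand top ((0.5015860795974731, -0.27963024377822876), (0.126539409160614, 0.12439557909965515), 76.92081451416016) 976
 steel 263 med [ 0.4673 -0.2788  0.0556] lo [ 0.429 -0.311  0.048] hi [ 0.611 -0.254  0.06 ]
jarA lid 425 med [ 0.5027 -0.0072  0.2451] lo [ 0.302 -0.127  0.118] hi [0.549 0.019 0.318]
jarS lid 224 med [0.4416 0.0112 0.0995] lo [ 0.419 -0.009  0.088] hi [0.457 0.028 0.103]
jarB lid 538 med [0.4271 0.1283 0.1345] lo [0.394 0.1   0.118] hi [0.448 0.154 0.137]
green 285 med [0.6921 0.0464 0.2583] lo [0.678 0.021 0.256] hi [0.706 0.071 0.26 ]
((0.6921775341033936, 0.04591279476881027), (0.026009496301412582, 0.05151011049747467), 14.400906562805176)
rail top 2889 med [0.6453 0.1989 0.2398] lo [ 0.604 -0.022  0.235] hi [0.714 0.347 0.243]
((0.6508941054344177, 0.15796297788619995), (0.04589029774069786, 0.4000580310821533), 15.195097923278809) [[ 0.57632226  0.34498468]
 [ 0.68118006 -0.04108688]
 [ 0.72546595 -0.02905872]
 [ 0.62060815  0.35701284]]
  return _methods._mean(a, axis=axis, dtype=dtype,
  ret = um.true_divide(
Traceback (most recent call last):
  File "m.py", line 11, in <module>
    st(X[m],n+' orange'); P=X[m][:,:2]; w,E=np.linalg.eigh(np.cov(P.T)); print('  axis',E[:,1],np.degrees(np.arctan2(E[1,1],E[0,1])), 'minrect',cv2.minAreaRect(P.astype(np.float32)))
    ~~^^^^^^^^^^^^^^^^^^
  File "m.py", line 3, in st
    print(l,len(P),'med',np.median(P,0).round(4),'lo',np.percentile(P,2,axis=0).round(3),'hi',np.percentile(P,98,axis=0).round(3))
                                                      ~~~~~~~~~~~~~^^^^^^^^^^^^
IndexError: index -1 is out of bounds for axis 0 with size 0
```

View pics/crop.png

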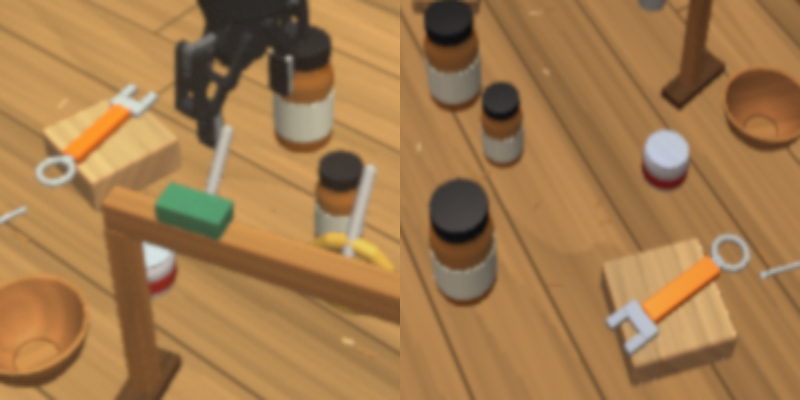

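The crop confirms the choice: the spanner's eye overhangs the stand, pointing away from the robot, and the smallest jar is the middle one. Next I refine the masks.

```bash
cat > m2.py <<'E'
from h import *
print(load('side')['pixels'][330,338],load('scene')['pixels'][199,203])
for n in ['scene','side']:
    c=load(n); p=c['pixels'].astype(int); R,G,B=p[...,0],p[...,1],p[...,2]; X=cloud(c); z=X[...,2]
    v,u=np.mgrid[:420,:560]
    def win(x0,x1,y0,y1): return (u>=x0)&(u<x1)&(v>=y0)&(v<y1)
    W=win(170,245,165,230) if n=='scene' else win(290,385,295,375)
    m=W&(R>200)&(R-B>140)&(R-G>75)
    uv=np.c_[u[m],v[m]]; P=plane(c,uv,.059)[:,:2]; r=cv2.minAreaRect(P.astype(np.float32))
    w,E=np.linalg.eigh(np.cov(P.T)); a=E[:,1]*np.sign(E[0,1]); t=P@a
    print(n,'orange',m.sum(),P.mean(0).round(4),'rect',np.round(r[0],4),np.round(r[1],4),'dir',np.degrees(np.arctan2(a[1],a[0])).round(1),'z',np.median(z[m]).round(4))
    s=W&(abs(R-B)<35)&(R>150)
    Q=plane(c,np.c_[u[s],v[s]],.057)[:,:2]; ctr=np.array(r[0]); q=(Q-ctr)@a
    e=Q[q>40e-3]; j=Q[q<-40e-3]
    if len(e): print('  eye rect',np.round(cv2.minEnclosingCircle(e.astype(np.float32)),4) if 0 else cv2.minEnclosingCircle(e.astype(np.float32)),'jaw end',((j-ctr)@a).min() if len(j) else None)
    m2=W&(z>.040)&(z<.049)&(R-B>40)&~m; h=cv2.convexHull(X[m2][:,:2].astype(np.float32)); r2=cv2.minAreaRect(h); print('  stand',r2)
    L=[('jarS',(300,326,203,245)),('tin',(218,245,243,266))] if n=='scene' else [('jarS',(238,264,236,275)),('tin',(320,348,258,285))]
    k=win(*L[0][1])&(p.max(2)<75)&(z>.096)&(z<.104); print('  lid top',k.sum(),cv2.minEnclosingCircle(X[k][:,:2].astype(np.float32)), np.median(z[k]))
    k=win(*L[1][1])&(z>.040)&(z<.05); print('  tin top',k.sum(),cv2.minEnclosingCircle(X[k][:,:2].astype(np.float32)))
    if n=='scene':
        k=win(245,275,185,232)&(abs(R-B)<45)&(z>.20)&(z<.30); Y=X[k]; print('  peg pts',len(Y)); 
        for i in np.argsort(Y[:,2])[::max(1,len(Y)//12)]: print('   ',Y[i].round(4))
        th=np.radians(15.2); rx=np.array([np.cos(th),np.sin(th)]); ry=np.array([-rx[1],rx[0]])
        for zz,l in [((.235,.244),'rail'),((.254,.262),'green')]:
            g=win(200,445,210,305)&(z>zz[0])&(z<zz[1]); g&=((G-R>15) if l=='green' else (R-B>30)&(R>120))
            Z=X[g][:,:2]; print(l,'x',np.percentile(Z@rx,[1,5,50,95,99]).round(4),'y',np.percentile(Z@ry,[0,1,50,99,100]).round(4))
E
python3 m2.py
```

```text
[244 156  60] [241 128  34]
scene orange 234 [ 0.52   -0.2799] rect [ 0.519 -0.28 ] [0.0979 0.026 ] dir 7.4 z 0.0584
  eye rect ((0.6129880547523499, -0.2653069496154785), 0.04535795748233795) jaw end -0.09041373771043829
  stand ((0.5032995343208313, -0.2800283133983612), (0.126539409160614, 0.12087736278772354), 76.92081451416016)
  lid top 189 ((0.4372465908527374, 0.006913314573466778), 0.02243352122604847) 0.09994676243836176
  tin top 91 ((0.6080926656723022, -0.10844381153583527), 0.017524389550089836)
  peg pts 518
    [0.6239 0.0062 0.2454]
    [0.6606 0.0389 0.2539]
    [0.6834 0.0613 0.257 ]
    [0.6782 0.0613 0.2579]
    [0.6913 0.0411 0.2583]
    [0.6472 0.0346 0.2588]
    [0.6924 0.0581 0.2596]
    [ 6.316e-01 -3.000e-04  2.637e-01]
    [0.6306 0.0065 0.2687]
    [0.6316 0.0053 0.2734]
    [0.6235 0.0131 0.2789]
    [0.6227 0.0131 0.2897]
    [0.6479 0.0103 0.2993]
rail x [0.6524 0.6586 0.6804 0.6901 0.691 ] y [-0.2182 -0.2129  0.0206  0.1784  0.1818]
green x [0.6654 0.6668 0.6804 0.6917 0.6927] y [-0.1647 -0.1641 -0.1363 -0.1111 -0.1103]
side orange 390 [ 0.5153 -0.2867] rect [ 0.5161 -0.2865] [0.0963 0.0222] dir 7.4 z 0.0596
  eye rect ((0.5974806547164917, -0.28890758752822876), 0.03418710455298424) jaw end -0.08867924694411239
  stand ((0.501541793346405, -0.2843729555606842), (0.12095192074775696, 0.11937219649553299), 76.95416259765625)
  lid top 199 ((0.43244582414627075, -0.0005368274287320673), 0.02408483996987343) 0.09947195791864438
  tin top 300 ((0.6054137945175171, -0.12372703850269318), 0.02824063040316105)
```

carry_out([
  [[-0.0135,-0.04,0,0,0,-0.124,1],[-0.027,-0.08,0,0,0,-0.248,1],[-0.04,-0.12,0,0,0,-0.372,1],[-0.053,-0.16,0,0,0,-0.496,1],[-0.062,-0.19,0,0,0,-0.62,1]],
])

```text
time_s: 0.57
eef_pos: [0.5117, -0.1922, 0.2311]
eef_rot: [-0.0, 0.891, 0.455, -0.0]
wrist_force: [0.3, 0.3, -0.0]
opening: 1.004
grasp_force: 0.0
```

carry_out([
  [[0,-0.025,0,0,0,-0.124,1],[-0.002,-0.05,0,0,0,-0.248,1],[-0.004,-0.075,0,0,0,-0.372,1],[-0.005,-0.094,0,0,0,-0.496,1],[-0.005,-0.094,0,0,0,-0.62,1]],
])

```text
time_s: 0.98
eef_pos: [0.5072, -0.2876, 0.2309]
eef_rot: [0.001, 0.987, 0.16, -0.0]
wrist_force: [0.2, 0.0, 1.0]
opening: 0.997
grasp_force: 0.0
```

carry_out([
  [[0,0,-0.02,0,0,-0.1,1],[0,0,-0.04,0,0,-0.202,1],[0,0,-0.06,0,0,-0.202,1],[0,0,-0.06,0,0,-0.202,1],[0,0,-0.06,0,0,-0.202,1]],
])

```text
time_s: 1.4
eef_pos: [0.5072, -0.2833, 0.1701]
eef_rot: [-0.001, 0.998, 0.065, -0.001]
wrist_force: [1.1, -1.4, 0.5]
opening: 0.993
grasp_force: 0.0
```

```bash
python3 - <<'E'
from h import *
from bench import get_obs
c=save('wrist'); png(c,'wrist1'); o=get_obs(); print(o['time_s'],o['q'].round(4),o['eef_pos'].round(4),o['eef_rot'].round(3))
p=c['pixels'].astype(int); R,G,B=p[...,0],p[...,1],p[...,2]
m=(R>200)&(R-B>140)&(R-G>75); v,u=np.nonzero(m); P=plane(c,np.c_[u,v],.059)[:,:2]; print(len(P),cv2.minAreaRect(P.astype(np.float32)),u.min(),u.max(),v.min(),v.max())
w,E=np.linalg.eigh(np.cov(P.T)); print(E[:,1])
E
```

```text
1.45 [-7.1350e-01  2.5540e-01  1.6438e+00  1.0000e-04  1.2428e+00  7.2790e-01] [ 0.5081 -0.284   0.1716] [-0.     0.998  0.065 -0.   ]
4245 ((0.5532726049423218, -0.23251524567604065), (0.21260710060596466, 0.08413643389940262), 53.328189849853516) 76 302 6 261
[-0.98853263 -0.1510074 ]
```

View pics/wrist1.png

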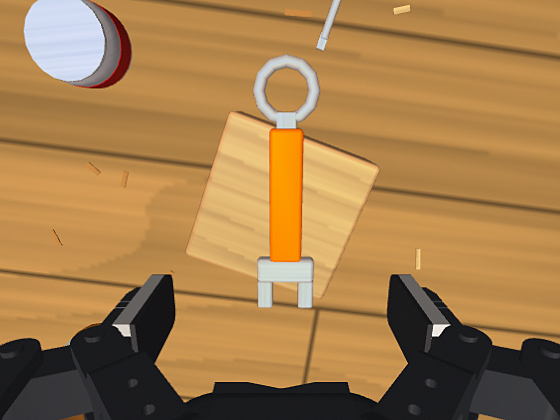

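The wrist view shows the handle at (286,195), the eye at (286,89) and the tin at (65,40). The handle runs square to the finger line. I now measure it exactly.

```bash
python3 - <<'E'
from h import *
c=load('wrist'); p=c['pixels'].astype(int); R,G,B=p[...,0],p[...,1],p[...,2]
m=(R>200)&(R-B>140)&(R-G>75); m[:, :255]=0; m[:,315:]=0; m[:115]=0;m[275:]=0
v,u=np.nonzero(m); P=plane(c,np.c_[u,v],.059)[:,:2]; r=cv2.minAreaRect(P.astype(np.float32)); print(len(P),r)
w,E=np.linalg.eigh(np.cov(P.T)); a=E[:,1]*np.sign(E[0,1]); print(np.degrees(np.arctan2(a[1],a[0])), 'z',np.median(cloud(c)[m][:,2]))
print('eye',plane(c,[[286.5,89]],.056), 'fingers mid', )
o,d=ray(c,[[281,300]]); print(c['cam_to_world'][:3,3])
# stand top
Z=cloud(c); k=(abs(Z[...,2]-.045)<.003); k[:100]=0;k[310:]=0;k[:,:180]=0;k[:,385:]=0
print(cv2.minAreaRect(Z[k][:,:2].astype(np.float32)))
E
```

```text
4239 ((0.5143407583236694, -0.2845587432384491), (0.09808531403541565, 0.023110434412956238), 7.265415668487549)
7.4118930273213 z 0.059457467789099994
eye [[ 0.58893886 -0.27555979  0.056     ]] fingers mid
[ 0.57576884 -0.27423099  0.31319335]
((0.4997025728225708, -0.281672865152359), (0.11975161731243134, 0.11951211839914322), 77.27470397949219)
```

carry_out([
  [[-0.003,-0.002,-0.035,0,0,0,1],[-0.003,-0.002,-0.07,0,0,0,1],[-0.003,-0.002,-0.1,0,0,0,1],[-0.003,-0.002,-0.115,0,0,0,1],[-0.003,-0.002,-0.124,0,0,0,0.8]],
])

```text
time_s: 1.87
eef_pos: [0.5047, -0.2857, 0.0463]
eef_rot: [-0.0, 0.998, 0.065, -0.0]
wrist_force: [0.2, -0.6, -0.6]
opening: 0.885
grasp_force: 0.0
```

carry_out([
  [[0,0,0,0,0,0,0.4],[0,0,0,0,0,0,0.1],[0,0,0,0,0,0,0.1],[0,0,0,0,0,0,0.1],[0,0,0,0,0,0,0.1]],
])

```text
time_s: 2.28
eef_pos: [0.5064, -0.287, 0.0496]
eef_rot: [0.001, 0.998, 0.064, 0.001]
wrist_force: [-1.2, 0.7, 7.1]
opening: 0.258
grasp_force: 59.9
```

carry_out([
  [[0,0,0.03,0,0,0,0.1],[0,0,0.07,0,0,0,0.1],[0,0,0.11,0,0,0.04,0.1],[0,0.01,0.15,0,0,0.09,0.1],[0,0.03,0.185,0,0,0.136,0.1]],
])

```text
time_s: 2.7
eef_pos: [0.5051, -0.2576, 0.2357]
eef_rot: [0.001, 0.991, 0.132, 0.001]
wrist_force: [1.6, -0.8, -2.0]
opening: 0.254
grasp_force: 59.9
```

carry_out([
  [[0,0.04,0,0.021,-0.077,0,0.1],[0,0.08,0,0.046,-0.168,0,0.1],[0.0,0.12,0,0.074,-0.27,0,0.1],[0.0,0.16,0,0.104,-0.382,0,0.1],[0,0.2,0,0.134,-0.494,0,0.1]],
])

```text
time_s: 3.12
eef_pos: [0.505, -0.0545, 0.2333]
eef_rot: [-0.033, 0.958, 0.128, 0.254]
wrist_force: [0.2, 1.2, -3.2]
opening: 0.257
grasp_force: 59.9
```

```bash
python3 - <<'E'
from h import *
from bench import get_obs
c=save('wrist'); png(c,'wrist2'); o=get_obs(); print(o['time_s'],o['q'].round(4),o['eef_pos'].round(4),o['eef_rot'].round(3),o['grasp_force'])
E
```

```text
3.1667 [-0.5881 -0.3007  2.1615  0.4723  0.9883  0.5119] [ 0.4979 -0.0448  0.2255] [-0.04   0.958  0.128  0.252] 59.78498339653015
```

View pics/wrist2.png

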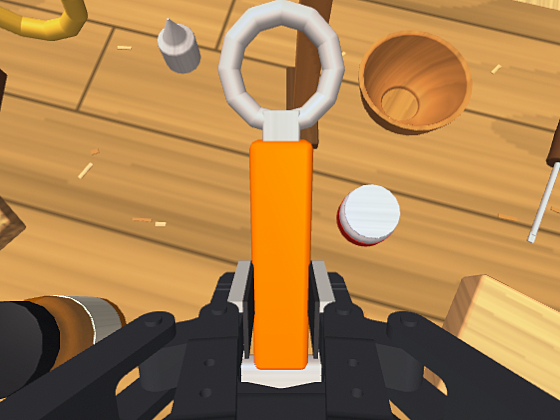

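Wrist view: the eye is at (282,62) and the handle is firmly in the fingers. The big jar's lid is at (30,340), with the tin at (370,213) and the bowl at (415,80). I check the clearances.

```bash
python3 - <<'E'
from h import *
from bench import get_obs
c=load('wrist'); Z=cloud(c)
print('lid',depth(c,[[20,340],[50,345]]).round(3),'eye ring',depth(c,[[227,62],[336,62],[282,9],[282,117]]).round(3))
o=get_obs(); from scipy.spatial.transform import Rotation as R
q=o['eef_rot']; M=R.from_quat([*q[1:],q[0]]).as_matrix(); print(o['eef_pos'].round(4),M.round(3))
E=depth(c,[[227,62],[336,62],[282,9],[282,117]]).mean(0); print('eye in tool',(M.T@(E-o['eef_pos'])).round(4))
E
```

```text
lid [[0.423 0.107 0.137]
 [0.423 0.092 0.125]] eye ring [[ 0.568 -0.017  0.282]
 [ 0.578 -0.054  0.283]
 [ 0.587 -0.032  0.29 ]
 [ 0.557 -0.04   0.273]]
[ 0.4979 -0.0448  0.2255] [[ 0.84   0.266  0.472]
 [ 0.225 -0.964  0.142]
 [ 0.493 -0.012 -0.87 ]]
eye in tool [ 0.0927  0.0102 -0.0128]
```

carry_out([
  [[0.01,0.015,0,0.02,-0.075,0,0.1],[0.025,0.035,0.0,0.045,-0.165,0,0.1],[0.04,0.055,0.0,0.0715,-0.263,0,0.1],[0.05,0.062,0.0,0.0715,-0.263,0,0.1],[0.05,0.062,0.0,0.0715,-0.263,0,0.1]],
])

```text
time_s: 3.58
eef_pos: [0.5544, 0.0077, 0.2313]
eef_rot: [-0.051, 0.916, 0.123, 0.378]
wrist_force: [-0.7, -0.3, -2.4]
opening: 0.257
grasp_force: 60.0
```

```bash
python3 - <<'E'
from h import *
from bench import get_obs
cs={}
for n in ['wrist','scene','side']: cs[n]=save(n); 
o=get_obs(); print(o['time_s'],o['q'].round(4),o['eef_pos'].round(4),o['eef_rot'].round(3),o['grasp_force'])
a=cs['wrist']['pixels'][:260,80:480]; b=cs['scene']['pixels'][130:260,180:340]; d=cs['side']['pixels'][100:240,230:400]
f=lambda i,s:cv2.resize(i,s,interpolation=cv2.INTER_CUBIC)
cv2.imwrite('pics/pre.png',np.vstack([np.hstack([f(b,(400,325)),f(d,(400,325))]),np.hstack([f(a,(400,260)),np.zeros((260,400,3),np.uint8)])])[:,:,::-1])
E
```

```text
3.7333 [-0.508  -0.2815  2.2445  0.819   0.7409  0.2969] [0.5552 0.0057 0.2329] [-0.05   0.916  0.123  0.379] 60.04300117492676
```

View pics/pre.png

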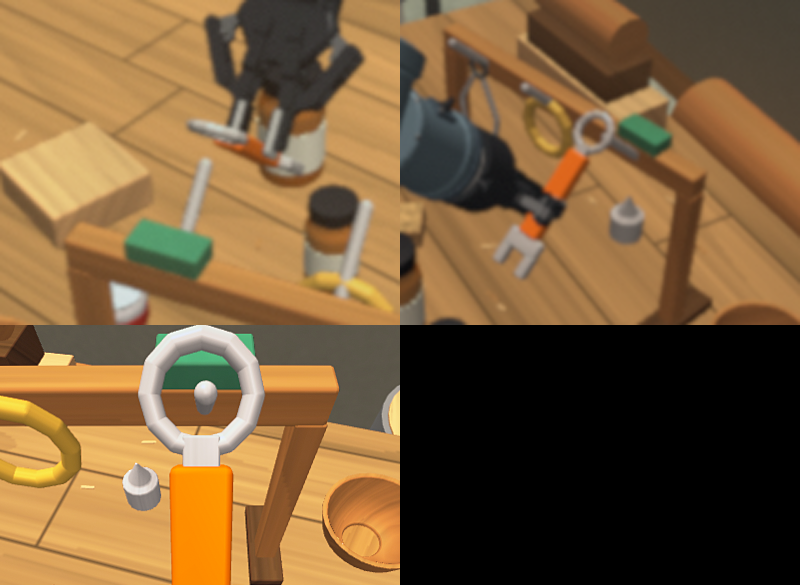

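The wrist view shows the peg end at crop (205,393), which is wrist pixel (285,68), inside the ring. The ring centre is at about crop (201,392). The green block sits right behind it. I measure the peg in the tool frame.

```bash
python3 - <<'E'
from h import *
from bench import get_obs
from scipy.spatial.transform import Rotation as R
c=load('wrist'); Z=cloud(c); o=get_obs(); q=o['eef_rot']; M=R.from_quat([*q[1:],q[0]]).as_matrix(); p=o['eef_pos']
print(M.round(3))
T=(Z-p)@M   # tool frame
for v in range(50,96,4):
    row=c['pixels'][v,240:330].astype(int)
    k=[u for u in range(255,316) if abs(int(c['pixels'][v,u,0])-int(c['pixels'][v,u,2]))<30 and T[v,u,2]>0.01]
    if k: P=T[v,k]; print(v,k[0],k[-1],np.median(P,0).round(4),'world',np.median(Z[v,k],0).round(4))
P=c['pixels'].astype(int); g=(P[...,1]-P[...,0]>15)&(P[...,1]>60)&(Z[...,2]>.235)&(Z[...,2]<.27); g[120:]=0
G=Z[g]; print('green',len(G),G.min(0).round(3),G.max(0).round(3),G.mean(0).round(3))
ring=(abs(T[...,2]+.007)<.008)&(T[...,0]>.06)&(T[...,0]<.115)&(abs(T[...,1])<.03); 
print('ring',cv2.minEnclosingCircle(T[ring][:,:2].astype(np.float32)),T[ring][:,2].mean(), T[ring].min(0),T[ring].max(0))
# rail face line
r=(abs(Z[...,2]-.228)<.008)&(P[...,0]-P[...,2]>30)&(Z[...,0]>.6); r[:,240:330]=0
L=Z[r]; print('face fit',len(L),np.polyfit(L[:,1],L[:,0],1), np.median(L,0))
E
```

```text
[[ 0.683  0.263  0.682]
 [ 0.187 -0.965  0.185]
 [ 0.706  0.001 -0.708]]
50 255 315 [ 0.1004 -0.0009  0.0741] world [0.6738 0.0389 0.2514]
54 255 315 [ 0.0986 -0.0008  0.0757] world [0.6734 0.0388 0.249 ]
58 255 315 [ 0.0967 -0.0013  0.0773] world [0.6716 0.0318 0.2465]
62 255 315 [ 0.0949 -0.0013  0.0795] world [0.6714 0.0296 0.2436]
66 274 296 [ 0.0861 -0.0013  0.0177] world [0.6256 0.0262 0.2812]
70 274 296 [ 0.0845 -0.0015  0.0176] world [0.6247 0.0259 0.2801]
74 275 295 [ 0.0831 -0.0013  0.0183] world [0.6239 0.0256 0.2786]
78 276 293 [ 0.0817 -0.0015  0.0207] world [0.6247 0.0258 0.2759]
82 277 292 [ 0.0813 -0.0014  0.0383] world [0.6369 0.0291 0.2632]
86 279 290 [ 0.0813 -0.0012  0.0698] world [0.6579 0.0347 0.2409]
green 2370 [0.667 0.015 0.242] [0.708 0.073 0.26 ] [0.677 0.041 0.253]
ring ((0.08221253007650375, -0.003174219746142626), 0.02328428439795971) -0.006089749790961333 [ 0.06000069 -0.02556389 -0.00928049] [ 0.10511977  0.02003866 -0.00110273]
face fit 5320 [-0.32364722  0.68672689] [0.65598936 0.11231726 0.2285619 ]
```

carry_out([
  [[0.0024,-0.0009,0.0021,0,0,0,0.1],[0.0124,0.0018,-0.0083,0,0,0,0.1],[0.0224,0.0045,-0.0187,0,0,0,0.1],[0.0324,0.0072,-0.029,0,0,0,0.1],[0.0399,0.0093,-0.0368,0,0,0,0.1]],
])

```text
time_s: 4.15
eef_pos: [0.5959, 0.0145, 0.1955]
eef_rot: [-0.05, 0.916, 0.122, 0.379]
wrist_force: [0.5, 1.8, -2.6]
opening: 0.256
grasp_force: 60.0
```

carry_out([
  [[0.0062,0.0017,-0.0058,0.0273,-0.1004,0,0.1],[0.0129,0.0035,-0.0108,0.0547,-0.2007,0,0.1],[0.0202,0.0055,-0.0152,0.0821,-0.3011,0,0.1],[0.0278,0.0075,-0.0187,0.1094,-0.4014,0,0.1],[0.0357,0.0097,-0.0214,0.1368,-0.5018,0,0.1]],
])

```text
time_s: 4.57
eef_pos: [0.6259, 0.0273, 0.1771]
eef_rot: [-0.082, 0.841, 0.118, 0.521]
wrist_force: [0.3, 1.3, -2.4]
opening: 0.255
grasp_force: 60.1
```

```bash
python3 - <<'E'
from h import *
from bench import get_obs
cs={}
for n in ['wrist','scene','side']: cs[n]=save(n); 
o=get_obs(); print(o['time_s'],o['q'].round(4),o['eef_pos'].round(4),o['eef_rot'].round(3),o['grasp_force'],o['wrist_force'])
a=cs['wrist']['pixels'][:260,80:480]; b=cs['scene']['pixels'][150:300,180:360]; d=cs['side']['pixels'][100:240,230:400]
f=lambda i,s:cv2.resize(i,s,interpolation=cv2.INTER_CUBIC)
cv2.imwrite('pics/ins.png',np.vstack([np.hstack([f(b,(400,325)),f(d,(400,325))]),np.hstack([f(a,(400,260)),np.zeros((260,400,3),np.uint8)])])[:,:,::-1])
E
```

```text
4.7167 [-0.4935  0.0999  2.2805  1.7892  0.7092 -0.691 ] [0.6241 0.0283 0.1738] [-0.084  0.844  0.117  0.517] 60.1543128490448 [-0.66646666  0.26916023 -3.12275505]
```

View pics/ins.png

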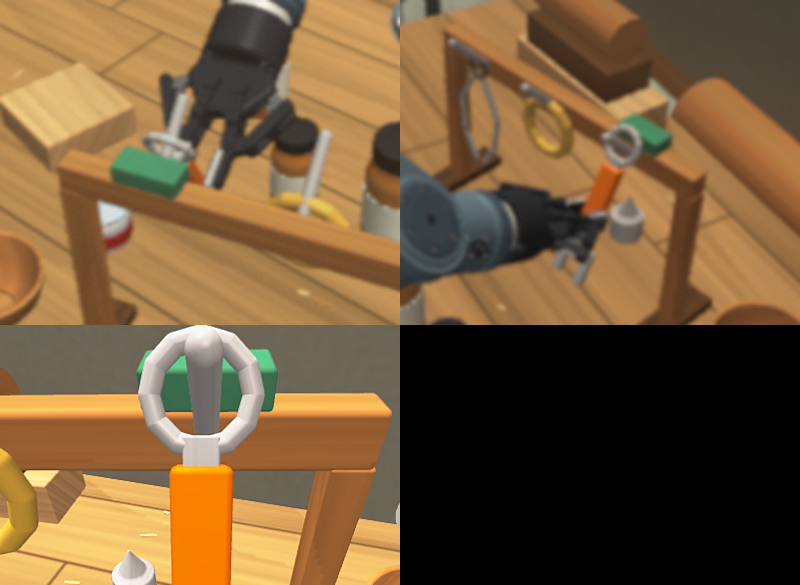

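The ring is threaded on the peg in all three views. I tilt a bit further and lower it onto the peg.

carry_out([
  [[0.005,0.0013,-0.0023,0.0175,-0.0645,0,0.1],[0.0103,0.0028,-0.0045,0.035,-0.129,0,0.1],[0.0156,0.0042,-0.0062,0.0526,-0.193,0,0.1],[0.0156,0.0042,-0.01,0.0526,-0.193,0,0.1],[0.0156,0.0042,-0.014,0.0526,-0.193,0,0.1]],
])

```text
time_s: 5.13
eef_pos: [0.6404, 0.0335, 0.1613]
eef_rot: [-0.095, 0.787, 0.113, 0.599]
wrist_force: [-0.1, -0.6, -2.6]
opening: 0.26
grasp_force: 60.2
```

carry_out([
  [[0,0,0,0,0,0,0.1],[0,0,0,0,0,0,0.1],[0,0,0,0,0,0,0.1],[0,0,0,0,0,0,0.1],[0,0,0,0,0,0,0.1]],
])

```text
time_s: 5.55
eef_pos: [0.6405, 0.0332, 0.1626]
eef_rot: [-0.094, 0.786, 0.113, 0.601]
wrist_force: [-1.2, 0.2, -3.1]
opening: 0.263
grasp_force: 60.2
```

```bash
python3 - <<'E'
from bench import get_obs
import numpy as np
from scipy.spatial.transform import Rotation as R
o=get_obs(); q=o['eef_rot']; M=R.from_quat([*q[1:],q[0]]).as_matrix(); e=o['eef_pos']+M@[.083,-.003,-.003]-[.6767,.0402,.228]
print(M.round(3),'eye rel root h,y,z',e@[.965,.262,0],e@[-.262,.965,0],e[2],o['eef_pos'],o['wrist_force'])
E
```

```text
[[ 0.253  0.29   0.923]
 [ 0.064 -0.957  0.283]
 [ 0.965 -0.012 -0.261]] eye rel root h,y,z -0.018103700404466815 0.005335552750919567 0.015584576846542464 [0.64047455 0.03323033 0.16264381] [-1.15609015  0.21772801 -3.14518372]
```

carry_out([
  [[0,-0.001,-0.003,0,0,0,0.1],[0,-0.002,-0.006,0,0,0,0.1],[0,-0.002,-0.007,0,0,0,0.1],[0,-0.002,-0.007,0,0,0,0.3],[0,-0.002,-0.007,0,0,0,0.45]],
])

```text
time_s: 5.97
eef_pos: [0.6406, 0.0311, 0.1552]
eef_rot: [-0.094, 0.786, 0.112, 0.601]
wrist_force: [-0.9, 0.9, -0.0]
opening: 0.427
grasp_force: 0.0
```

carry_out([
  [[0,0,0,0,0,0,0.7],[0,0,0,0,0,0,1],[0,0,0,0,0,0,1],[-0.01,-0.003,0.003,0,0,0,1],[-0.03,-0.009,0.008,0,0,0,1]],
])

```text
time_s: 6.38
eef_pos: [0.6105, 0.0225, 0.1633]
eef_rot: [-0.094, 0.786, 0.113, 0.601]
wrist_force: [0.0, -0.3, -0.2]
opening: 1.0
grasp_force: 0.0
```

carry_out([
  [[-0.02,-0.006,0.006,0,0,0,1],[-0.045,-0.013,0.012,0,0,0,1],[-0.07,-0.02,0.02,0,0,0,1],[-0.095,-0.028,0.028,0,0,0,1],[-0.1,-0.03,0.03,0,0,0,1]],
])

```text
time_s: 6.8
eef_pos: [0.5083, -0.0086, 0.1933]
eef_rot: [-0.093, 0.786, 0.112, 0.6]
wrist_force: [-0.5, -0.3, 0.1]
opening: 0.999
grasp_force: 0.0
```

```bash
python3 - <<'E'
from h import *
from bench import get_obs
cs={}
for n in ['wrist','scene','side']: cs[n]=save(n); 
o=get_obs(); print(o['time_s'],o['q'].round(4),o['eef_pos'].round(4),o['eef_rot'].round(3))
a=cs['wrist']['pixels'][:260,80:480]; b=cs['scene']['pixels'][130:310,180:400]; d=cs['side']['pixels'][100:310,200:430]
f=lambda i,s:cv2.resize(i,s,interpolation=cv2.INTER_CUBIC)
cv2.imwrite('pics/hang.png',np.vstack([np.hstack([f(b,(400,327)),f(d,(400,327))]),np.hstack([f(a,(400,260)),np.zeros((260,400,3),np.uint8)])])[:,:,::-1])
E
```

```text
6.95 [-0.9483 -0.0226  2.574   1.6946  1.1702 -0.9502] [ 0.5101 -0.009   0.1933] [-0.092  0.786  0.112  0.601]
```

View pics/hang.png

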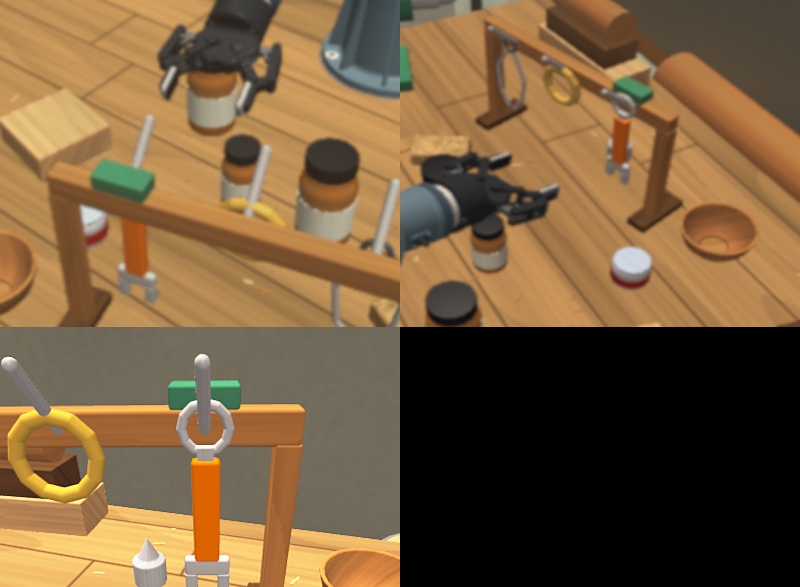

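The spanner hangs free on the green peg: side view shows the ring at crop (622,105) and the jaw at (618,172), and the wrist view shows it vertical. Next I raise the arm and turn the tool down over the jar.

carry_out([
  [[0,0,0.03,0,0,0,1],[0,0,0.06,-0.03,0.11,0,1],[0,0,0.08,-0.06,0.22,0,1],[0,0,0.1,-0.09,0.33,0,1],[0,0,0.1,-0.12,0.44,0,1]],
])

```text
time_s: 7.37
eef_pos: [0.5105, -0.0042, 0.2848]
eef_rot: [-0.092, 0.859, 0.128, 0.486]
wrist_force: [1.1, 0.7, -1.4]
opening: 1.001
grasp_force: 0.0
```

carry_out([
  [[-0.01,0,0,-0.03,0.115,0,1],[-0.02,0,0,-0.06,0.23,0,1],[-0.03,0,0,-0.09,0.345,0,1],[-0.04,0,0,-0.12,0.46,0,1],[-0.04,0,0,-0.12,0.46,0,1]],
])

```text
time_s: 7.78
eef_pos: [0.4724, -0.0042, 0.2872]
eef_rot: [-0.066, 0.951, 0.135, 0.27]
wrist_force: [1.2, 0.2, 0.8]
opening: 1.003
grasp_force: 0.0
```

```bash
python3 - <<'E'
from h import *
from bench import get_obs
from scipy.spatial.transform import Rotation as R
o=get_obs(); q=o['eef_rot']; M=R.from_quat([*q[1:],q[0]]).as_matrix(); print(o['time_s'],o['q'].round(3),o['eef_pos'],M.round(3))
yaw=.265; Rt=np.column_stack([[np.cos(yaw),np.sin(yaw),0],[np.sin(yaw),-np.cos(yaw),0],[0,0,-1]])
print('rotvec to vertical',R.from_matrix(Rt@M.T).as_rotvec().round(3))
c=load('side'); Z=cloud(c); p=c['pixels'].max(2)
for (a,b,y0,y1,zl,zh) in [(205,255,275,340,.125,.142),(235,270,235,280,.096,.104)]:
    k=np.zeros(p.shape,bool); k[y0:y1,a:b]=1; k&=(p<80)&(Z[...,2]>zl)&(Z[...,2]<zh)
    if k.sum(): print(k.sum(),cv2.minEnclosingCircle(Z[k][:,:2].astype(np.float32)),np.median(Z[k][:,2]))
E
```

```text
7.7833 [-0.588 -0.479  2.168  0.502  1.159  0.564] [ 0.47238492 -0.00421626  0.28720334] [[ 0.817  0.293  0.496]
 [ 0.222 -0.955  0.199]
 [ 0.532 -0.053 -0.845]]
rotvec to vertical [-0.206  0.525 -0.017]
519 ((0.3206857740879059, -0.1340545266866684), 0.031960245221853256) 0.13455552918614755
164 ((0.4324638843536377, -0.00038849475095048547), 0.023895129561424255) 0.0996750593163993
```

carry_out([
  [[-0.01,0.001,0,-0.041,0.105,-0.003,1],[-0.02,0.003,-0.01,-0.082,0.21,-0.007,1],[-0.03,0.005,-0.02,-0.124,0.315,-0.01,1],[-0.04,0.006,-0.03,-0.165,0.42,-0.014,1],[-0.04,0.006,-0.04,-0.206,0.525,-0.017,1]],
])

```text
time_s: 8.2
eef_pos: [0.4294, 0.0028, 0.2429]
eef_rot: [-0.002, 0.991, 0.131, -0.001]
wrist_force: [0.3, 0.7, 0.7]
opening: 1.001
grasp_force: 0.0
```

carry_out([
  [[0,0,-0.01,0,0,0,1],[0,0,-0.02,0,0,0,1],[0,0,-0.02,0,0,0,1],[0,0,-0.02,0,0,0,1],[0,0,-0.02,0,0,0,1]],
])

```text
time_s: 8.62
eef_pos: [0.4305, 0.0005, 0.2248]
eef_rot: [-0.001, 0.992, 0.129, 0.002]
wrist_force: [0.2, -0.1, 0.5]
opening: 1.003
grasp_force: 0.0
```

```bash
python3 - <<'E'
from h import *
from bench import get_obs
from scipy.spatial.transform import Rotation as R
c=save('wrist'); png(c,'wrist5')
o=get_obs(); q=o['eef_rot']; M=R.from_quat([*q[1:],q[0]]).as_matrix(); print(o['time_s'],o['q'].round(3),o['eef_pos'],M.round(3))
yaw=.265; Rt=np.column_stack([[np.cos(yaw),np.sin(yaw),0],[np.sin(yaw),-np.cos(yaw),0],[0,0,-1]])
print('rotvec to vertical',R.from_matrix(Rt@M.T).as_rotvec().round(3))
Z=cloud(c); k=(c['pixels'].max(2)<80)&(Z[...,2]>.096)&(Z[...,2]<.104); print(k.sum(),cv2.minEnclosingCircle(Z[k][:,:2].astype(np.float32)),np.median(Z[k][:,2]))
E
```

```text
8.6667 [-0.278 -0.156  1.96   0.002  1.334  1.034] [4.30830936e-01 3.18316670e-04 2.25310234e-01] [[ 0.967  0.256  0.004]
 [ 0.256 -0.967  0.001]
 [ 0.005  0.    -1.   ]]
rotvec to vertical [-0.001  0.004  0.006]
2927 ((0.4132124185562134, 0.04159671813249588), 0.06484939157962799) 0.10053058389573227
```

View pics/wrist5.png

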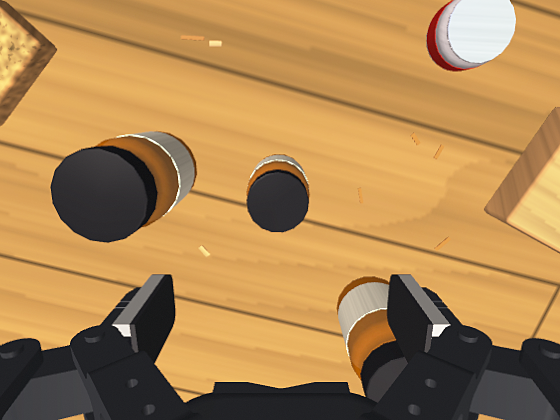

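The wrist view shows the small jar's lid at (278,201), the big one's at (105,194), and jar A's at (385,375) next to the right finger.

```bash
python3 - <<'E'
from h import *
c=load('wrist'); p=c['pixels'].max(2)
m=np.zeros(p.shape,np.uint8); m[165:240,240:320]=(p[165:240,240:320]<75)
v,u=np.nonzero(m); P=plane(c,np.c_[u,v],.1); print(len(P),cv2.minEnclosingCircle(P[:,:2].astype(np.float32)),P.mean(0))
Z=cloud(c); print(depth(c,[[278,201],[370,385],[105,194]]).round(3), plane(c,[[278,204]],.1))
E
```

```text
2979 ((0.4317310154438019, 0.004228698089718819), 0.02451494336128235) [0.43207012 0.00456663 0.1       ]
[[ 0.433  0.004  0.102]
 [ 0.316 -0.101  0.135]
 [ 0.416  0.118  0.135]] [[0.42982424 0.00356404 0.1       ]]
```

carry_out([
  [[0.001,0.004,-0.04,0,0,0,1],[0.001,0.004,-0.08,0,0,0,1],[0.001,0.004,-0.12,0,0,0,1],[0.001,0.004,-0.16,0,0,0,1],[0.001,0.004,-0.187,0,0,0,1]],
])

```text
time_s: 9.08
eef_pos: [0.4309, 0.0046, 0.0357]
eef_rot: [-0.0, 0.992, 0.129, 0.001]
wrist_force: [-0.1, 0.0, -0.5]
opening: 1.0
grasp_force: 0.0
```

carry_out([
  [[0,0,0,0,0,0,0.9],[0,0,0,0,0,0,0.75],[0,0,0,0,0,0,0.6],[0,0,0,0,0,0,0.4],[0,0,0,0,0,0,0.4]],
])

```text
time_s: 9.5
eef_pos: [0.4343, 0.0041, 0.0402]
eef_rot: [0.001, 0.992, 0.129, 0.004]
wrist_force: [-0.8, 1.3, 6.4]
opening: 0.615
grasp_force: 63.8
```

carry_out([
  [[0,0,0,0,0,0,0.4],[0,0,0.01,0,0,0,0.4],[0,0,0.03,0,0,0,0.4],[0,0,0.06,0,0,0,0.4],[0,0,0.09,0,0,0,0.4]],
])

```text
time_s: 9.92
eef_pos: [0.4311, 0.0049, 0.1291]
eef_rot: [-0.0, 0.992, 0.13, 0.0]
wrist_force: [1.1, -0.6, -2.4]
opening: 0.61
grasp_force: 63.4
```

carry_out([
  [[0.003,-0.01,0.02,0,0,0,0.4],[0.01,-0.04,0.03,0,0,0,0.4],[0.018,-0.075,0.03,0,0,0,0.4],[0.026,-0.11,0.03,0,0,0,0.4],[0.035,-0.145,0.03,0,0,0,0.4]],
])

```text
time_s: 10.33
eef_pos: [0.4673, -0.1418, 0.1595]
eef_rot: [0.001, 0.992, 0.13, 0.002]
wrist_force: [0.2, 0.3, -2.0]
opening: 0.607
grasp_force: 63.5
```

carry_out([
  [[0.008,-0.035,0,0,0,0,0.4],[0.017,-0.07,0,0,0,0,0.4],[0.025,-0.105,0,0,0,0,0.4],[0.031,-0.13,0,0,0,0,0.4],[0.034,-0.142,-0.01,0,0,0,0.4]],
])

```text
time_s: 10.75
eef_pos: [0.5025, -0.2872, 0.151]
eef_rot: [0.003, 0.992, 0.128, 0.003]
wrist_force: [0.6, -0.2, -0.9]
opening: 0.61
grasp_force: 63.6
```

carry_out([
  [[0,0,-0.015,0,0,0,0.4],[0,0,-0.03,0,0,0,0.4],[0,0,-0.04,0,0,0,0.4],[0,0,-0.045,0,0,0,0.4],[0,0,-0.045,0,0,0,0.4]],
])

```text
time_s: 11.17
eef_pos: [0.5003, -0.2816, 0.1018]
eef_rot: [-0.001, 0.992, 0.13, 0.0]
wrist_force: [-0.6, -0.9, -1.9]
opening: 0.606
grasp_force: 63.5
```

```bash
python3 - <<'E'
from h import *
from bench import get_obs
o=get_obs(); print(o['time_s'],o['eef_pos'],o['wrist_force'])
c=save('side'); s=save('scene'); f=lambda i:cv2.resize(i,(400,400),interpolation=cv2.INTER_CUBIC)
cv2.imwrite('pics/place.png',np.hstack([f(s['pixels'][120:240,150:270]),f(c['pixels'][240:400,260:420])])[:,:,::-1])
E
```

```text
11.1667 [ 0.50025245 -0.28155613  0.10184386] [-0.56497291 -0.91229709 -1.92110151]
```

View pics/place.png

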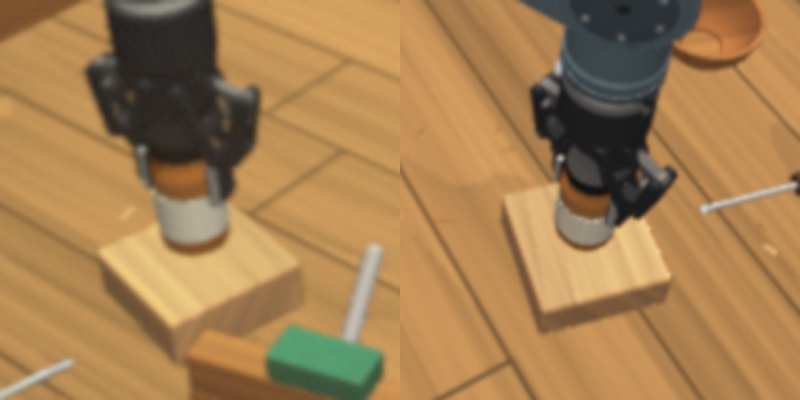

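The jar is held upright over the stand, its base at (193,240) in the left crop and about 17 mm above the top. I lower it gently.

carry_out([
  [[0,0,-0.004,0,0,0,0.4],[0,0,-0.008,0,0,0,0.4],[0,0,-0.011,0,0,0,0.4],[0,0,-0.013,0,0,0,0.4],[0,0,-0.014,0,0,0,0.4]],
])

```text
time_s: 11.68
eef_pos: [0.5007, -0.2821, 0.0881]
eef_rot: [-0.0, 0.992, 0.129, 0.001]
wrist_force: [0.3, 0.1, -2.1]
opening: 0.61
grasp_force: 63.5
```

carry_out([
  [[0,0,-0.0005,0,0,0,0.4],[0,0,-0.001,0,0,0,0.4],[0,0,-0.0015,0,0,0,0.4],[0,0,-0.002,0,0,0,0.4],[0,0,-0.002,0,0,0,0.4]],
])

```text
time_s: 12.1
eef_pos: [0.5008, -0.2823, 0.0864]
eef_rot: [-0.0, 0.992, 0.129, 0.001]
wrist_force: [-0.3, -0.3, -2.7]
opening: 0.608
grasp_force: 63.5
```

carry_out([
  [[0,0,-0.0005,0,0,0,0.4],[0,0,-0.001,0,0,0,0.4],[0,0,-0.0015,0,0,0,0.4],[0,0,-0.002,0,0,0,0.4],[0,0,-0.002,0,0,0,0.4]],
])

```text
time_s: 12.52
eef_pos: [0.501, -0.2824, 0.0853]
eef_rot: [-0.0, 0.992, 0.13, 0.001]
wrist_force: [-2.9, 2.1, 5.2]
opening: 0.608
grasp_force: 64.3
```

carry_out([
  [[0,0,-0.0003,0,0,0,0.4],[0,0,-0.0006,0,0,0,0.4],[0,0,-0.001,0,0,0,0.4],[0,0,-0.001,0,0,0,0.4],[0,0,-0.001,0,0,0,0.4]],
])

```text
time_s: 12.93
eef_pos: [0.501, -0.2824, 0.0853]
eef_rot: [-0.0, 0.992, 0.13, 0.001]
wrist_force: [-5.3, 4.7, 12.4]
opening: 0.606
grasp_force: 65.2
```

In contact (about 15 N). I let go slowly and withdraw upwards.

carry_out([
  [[0,0,0.001,0,0,0,0.55],[0,0,0.001,0,0,0,0.65],[0,0,0.001,0,0,0,0.75],[0,0,0.001,0,0,0,0.9],[0,0,0.001,0,0,0,1]],
])

```text
time_s: 13.35
eef_pos: [0.5009, -0.2824, 0.0844]
eef_rot: [-0.0, 0.992, 0.129, 0.001]
wrist_force: [0.5, -0.5, 0.6]
opening: 0.989
grasp_force: 0.0
```

carry_out([
  [[0,0,0,0,0,0,1],[0,0,0.01,0,0,0,1],[0,0,0.035,0,0,0,1],[0,0,0.07,0,0,0,1],[0,0,0.1,0,0,0,1]],
])

```text
time_s: 13.77
eef_pos: [0.5007, -0.2822, 0.1864]
eef_rot: [-0.0, 0.992, 0.129, 0.001]
wrist_force: [0.4, -0.9, 0.0]
opening: 1.0
grasp_force: 0.0
```

carry_out([
  [[0,0,0.03,0,0,0,1],[-0.01,0.02,0.05,0,0,0,1],[-0.03,0.05,0.06,0,0,0,1],[-0.04,0.07,0.06,0,0,0,1],[-0.04,0.07,0.06,0,0,0,1]],
])

```text
time_s: 14.18
eef_pos: [0.4598, -0.2094, 0.2462]
eef_rot: [-0.0, 0.991, 0.13, 0.001]
wrist_force: [0.6, 0.4, -0.3]
opening: 0.996
grasp_force: 0.0
```

```bash
python3 - <<'E'
from h import *
from bench import get_obs
o=get_obs(); print(o['time_s'],o['eef_pos'],o['dq'].round(3))
c=save('side'); s=save('scene'); f=lambda i:cv2.resize(i,(400,400),interpolation=cv2.INTER_CUBIC)
Z=cloud(c); k=(c['pixels'].max(2)<80)&(abs(Z[...,2]-.145)<.004)&(abs(Z[...,0]-.5)<.06)&(abs(Z[...,1]+.28)<.06)
print('lid',k.sum(),cv2.minEnclosingCircle(Z[k][:,:2].astype(np.float32)) if k.any() else '')
cv2.imwrite('pics/end.png',np.hstack([f(s['pixels'][140:310,160:330]),f(c['pixels'][120:380,180:440])])[:,:,::-1])
E
```

```text
14.1833 [ 0.45984855 -0.20939044  0.24622918] [-0.028  0.067 -0.049 -0.014 -0.039 -0.027]
lid 335 ((0.49965348839759827, -0.28537386655807495), 0.02362869866192341)
```

View pics/end.png

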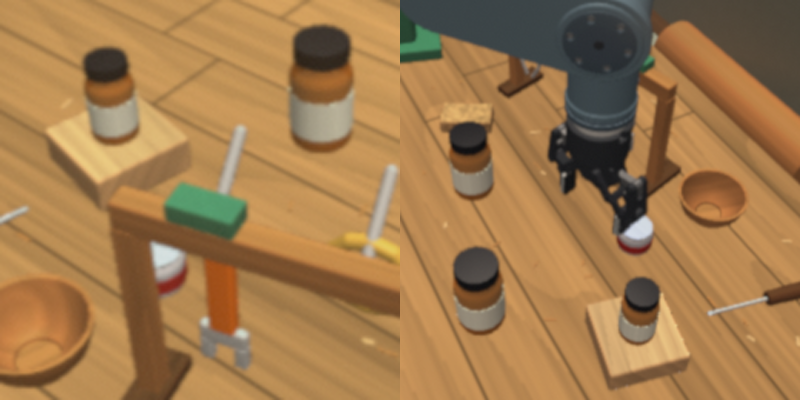

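The jar stands upright, centred on the stand to within 4 mm (left crop (112,105)). The spanner hangs under the green block ((225,300)), and the arm is clear of everything.

```bash
python3 -c "
from bench import hand_in
print(hand_in())"
```

```text
the job is handed in; nothing more can be done
None
```

The job is handed in: the last pictures show the spanner hanging by its eye on the green peg and the smallest amber jar upright, centred on the stand to within 4 mm, but `hand_in()` returned no verdict.

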